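# Open the clamped olive jar

### The arm

A 6-joint arm with a two-finger parallel gripper is mounted at the origin on the work surface. World frame = base frame: x ahead of the robot, y to its left, z up, the work surface at z = 0. Lengths are in m, angles in rad, forces in N, time in s.
With the tool pointing down it reaches from about 0.3 to 0.875 m from the base axis. Payload 4.2 kg.
Tool frame: the origin (TCP) lies midway between the tips of the shut fingers; the grasp point (between the pads) lies 19 mm behind it; z points along the fingers, y is the direction in which the jaws open and shut (so a half turn about z gives the same grasp; the last joint's range is limited). The gripper opens to 85 mm and grips with 20 to 120 N. Pads are 22 mm wide; open, the fingers measure 114 mm over their backs; the gripper's body (76 mm by 85 mm) begins 54 mm behind the grasp point. The pads swing forward as they close: fully open they stand 13 mm farther back than shut.
Start: joints at [1.251, 0.32, 1.565, -0, 1.257, -0.02], TCP at [0.17, 0.549, 0.231] pointing down, gripper open.
Joint ranges: [-3.11, 3.11], [-0.84, 2.01], [0.21, 2.61], [-1.34, 4.49], [0.05, 2.63], [-2.56, 2.56]. Speed limits (rad/s): [2.57, 2.57, 3.14, 3.14, 3.14, 3.14].

### API

Orientations are given as a 3x3 rotation matrix whose columns are the frame's x, y, z axes.
In Python, from plant import * gives the robot as it stands.
- The arm moves only by the tool jog_arm, never from a script. Its argument "steps" is a list of rows, each an object with "translation": the shift along the tool's x, y, z in mm, a list of three; "dr": the turn, a rotation vector about the tool's x, y, z in units of 8 degrees (1.0 is 8 degrees), a list of three; "fingers": the closure, from 0 (fully open) to 1 (shut). A call has 1 to 8 rows; each row is the pose to reach, as a shift and turn from the pose commanded when the call began, along the tool's axes at that moment; what a row does not reach only later rows make up. A row lasts 1/8 s, in which the tool goes at most 62.5 mm and 10.7 degrees, less where a joint would pass 70% of its speed; a pose out of reach is approached as far as the arm can. A call with a gripper value outside its range is refused whole. The fingers move at their own pace and stop on an object; "squeeze" is the grip in N (left out, the last holds). Time passes only in rows, so rows that repeat a pose let the fingers close. It gives the time, the measured TCP pose, the force and the opening at its end, in the units of the state.
- get_obs(): the state, without advancing time (a new reading comes with each control period).
- grab_frame(name): name is "scene" or "top" or "wrist"; returns a dict with "pixels" (420x560x3 uint8, red, green, blue), "z_map" (420x560 float32, m along the optical axis (not along the pixel's ray), 0 where there is no reading), "intrinsics" (3x3 intrinsics, pixels), "camera_from_world" (4x4, takes a point from world to camera coordinates); the wrist camera has in their place "tool_from_camera" (4x4, takes a point from camera to tool coordinates, whose origin is the TCP and whose axes are the flange's). Camera axes: x right, y down, z forward; pixel columns grow to the right and rows downward; lengths in m; the calibration is good to about 2 mm. A picture is of the moment at which its call begins: read the wrist's pose just before it.
- close_job(): hands the job in, once; it reports no verdict.
The state is a dict: "clock": time; "q": joint angles; "qvel": joint speeds; "joint_efforts": joint torques, N m; "eef_pos": TCP position; "orientation": TCP orientation; "force": force on the tool from outside, world axes, zero at the start; "torque": the same for the moment, N m; "opening": finger opening in m.
Only numpy, scipy, OpenCV 4.12 (cv2) and the standard library are available. Lean on these libraries where they do the work, as an engineer would, in place of code of your own. Each camera call takes 0.05 s, during which the arm holds its last target.

### The job

Brace the olive jar by turning the knob of the jar clamp clockwise to its end stop, then unscrew the jar's tight cap anticlockwise until its thread lets go and lift it off. Finish while still holding the cap level in the gripper, just above the jar's mouth (about 2 cm clear of it, and over it), with the jar still standing clamped and the things around it left in place.

Things in the scene. Friction and masses are not known exactly. Their poses are not given: they have to be found in the camera images.
- clamp_knob (a joint): angle of the clamp's knob (rad): 0 fully open, grows as the knob is turned CLOCKWISE seen from above, end stop at 2.4 (jar clamped). It starts between 0.2 and 1.4. Friction about 0.15 N m, up to 0.25 once the jaw presses the jar; it stays where it is left. Each rad moves the jaw 5 mm towards the jar.
- clamp_knob_grip (a point): point on the black knob's upright axis at the height to grip, 95 mm above the table. The knob is a bar 46 mm long (along this point's x, turning with it), 14 mm thick (y), 32 mm tall, its top 7 mm above this point, on a 48 mm disc, on a grey housing 78 x 62 mm with its top 58 mm above the table. The knob's axis is 115 mm from the jar's.
- jar_mouth (a point): centre of the mouth of the clear glass jar of olives that stands loose in the clamp, 109 mm above its foot, 121 mm above the table; z is the jar's axis, up. A white springy sealing plug fills the mouth and rises 2.5 mm when the cap is off. Unclamped, the jar spins along with its cap.
- cap: the jar's ribbed aluminium cap, 58 mm in diameter, 24 mm tall; origin at its centre, half-way up; 9 mm below point jar_mouth when on. Fingers may reach 8 mm below its rim. Turned ANTICLOCKWISE (from above) by 1.0 to 1.3 rad from the start it is free to lift straight up, and stays free to 2.4 rad. Tight all the way: 0.25 to 0.45 N m; the plug springs it up 2.5 mm or less as it comes free. 40 g.
- jar: the glass jar; origin at the centre of its foot, z up. 72 mm in diameter up to 70 mm above its foot, then narrowing to a 39 mm neck. It stands on the clamp's 12 mm wooden base; closing the clamp pushes it up to 3 mm away from the knob, into a steel V block 68 mm high. About 0.6 kg.
- clamp_pad: the black rubber pad of the clamp's jaw, pressed on the jar's side by a spring with about 18 N at the knob's end stop, not at all when the knob is open. Its x axis points from the knob to the jar; its origin lies under the jar's axis, not on the pad, and moves along x with the jaw.
- spice_tin: bystander: dark steel tin with lid, 60 mm in diameter, 58 mm tall, loose, near the clamp; origin at its foot. Leave it.
- bowl: bystander: aluminium bowl, 90 mm in diameter, 40 mm tall, loose, near the clamp; origin at its foot. Leave it.
- squat_jar: bystander: another glass jar with a cap, 72 mm in diameter, 95 mm tall, loose, outside the clamp; origin at its foot. Leave it.
- mug: bystander: white mug, 76 mm in diameter, 85 mm tall, loose; origin at its foot. Leave it.
- food_can: bystander: food can, 74 mm in diameter, 100 mm tall, loose; origin at its foot. Leave it.
Mind the look-alikes: they are no part of the job. Leave any blue or turquoise look-alike of the cap alone.

How it is judged:
On the way, in this order (a step that is already met when the one before it is completed fails the run):
1. the knob is at its clockwise end stop and the pad presses the jar, the cap still on (value of joint clamp_knob above 2.3 rad and contact force between clamp_pad and jar above 6 N and z of cap in the frame of jar below 0.104 m), for 0.2 s.
2. the cap, in the fingers, has come off the thread while the jar stands braced (value of joint clamp_knob above 2.3 rad and contact force between clamp_pad and jar above 6 N and angle between jar's own z axis and vertical below 0.08 rad and height (world z) of jar_mouth below 0.126 m and z of cap in the frame of jar above 0.106 m and contact force between the fingers and cap above 1 N), for 0.1 s.
At the end, for the whole second after the job is handed in: Knob within 0.1 rad of its stop, pad pressing the jar over 6 N, jar upright on its base; cap held still by the fingers, level within 0.2 rad, off the jar, within 15 mm of its axis, lower rim 4 to 54 mm above the capped mouth's level; listed bystanders within 20 mm of their places (value of joint clamp_knob above 2.3 rad and contact force between clamp_pad and jar above 6 N and angle between jar's own z axis and vertical below 0.08 rad and height (world z) of jar_mouth below 0.126 m and z of cap in the frame of jar between 0.125 and 0.175 m and horizontal distance between cap and jar_mouth below 0.015 m and angle between cap's own z axis and vertical below 0.2 rad and contact force between the fingers and cap above 1 N and contact force between cap and jar below 0.05 N and linear speed of cap below 0.03 m/s and distance of each of spice_tin, bowl, squat_jar, mug, food_can from where it was at the start of the episode below 0.02 m); the arm keeps its last pose, push and grip.
It fails at once if the jar is lifted out of the clamp or tipped (height (world z) of jar above 0.024 m or angle between jar's own z axis and vertical above 0.3 rad).
It fails at once if a bystander is knocked about (distance of any of spice_tin, bowl, squat_jar, mug, food_can from where it was at the start of the episode above 0.04 m).
It also fails if it takes over 48 s, if anything falls off the work surface, if the arm or the gripper's body presses on something with over 40 N, if the wrist force passes 120 N, or if a joint passes its speed limit or range.

## Working session

There is one attempt and no reset: what is moved stays moved. The work goes in short steps, Python scripts to look and compute and a tool call to move; the robot and the scene stay as the last step left them, time stands still between calls to the robot, and variables do not carry over. Pictures are saved under pics/ and viewed, and the job is handed in when it is done.

Besides the shell and the picture viewer there is one more tool, called after "Emit:" in YAML: its name, and indented under it one key for each argument. jog_arm: Moves the arm, as the interface text tells. Its arguments: {"type":"object","properties":{"steps":{"type":"array","items":{"type":"object","properties":{"translation":{"type":"array","items":{"type":"number"}},"dr":{"type":"array","items":{"type":"number"}},"fingers":{"type":"number"}}}},"squeeze":{"type":"number"}},"required":["steps"]}

```bash
mkdir -p pics; ls
cat > h.py <<'E'
from plant import *
import numpy as np, cv2
def snap(n,f):
    d=grab_frame(n); cv2.imwrite(f'pics/{f}.png',cv2.cvtColor(d['pixels'],cv2.COLOR_RGB2BGR)); np.savez(f'pics/{f}.npz',**d); return d
def cloud(d,ob=None):
    z=d['z_map'];K=d['intrinsics'];v,u=np.mgrid[:z.shape[0],:z.shape[1]]
    p=np.stack([(u-K[0,2])/K[0,0]*z,(v-K[1,2])/K[1,1]*z,z],-1)
    T=np.linalg.inv(d['camera_from_world'])
    P=p@T[:3,:3].T+T[:3,3]; P[z==0]=np.nan
    return P
E
python3 - <<'E'
from h import *
print(get_obs())
for n in('scene','top'):
    d=snap(n,n+'0');print(n,d['intrinsics'],d['camera_from_world'])
E
```

```text
pics
{'clock': 0.0, 'q': array([ 1.25097954e+00,  3.20270819e-01,  1.56567312e+00,  5.80321240e-05,
        1.25737894e+00, -1.99955012e-02]), 'qvel': array([ 0.00074006,  0.00047708,  0.00203397, -0.00012845, -0.0010266 ,
       -0.00023986]), 'joint_efforts': array([ 1.00549714e-03, -4.15528786e+01, -2.34160584e+01,  3.02798844e-04,
        8.26171978e-03,  4.76566456e-06]), 'eef_pos': array([0.16965798, 0.54890824, 0.23049665]), 'orientation': array([[-9.55383963e-01,  2.95366090e-01, -5.96375429e-04],
       [ 2.95366679e-01,  9.55382585e-01, -1.62513322e-03],
       [ 8.97574537e-05, -1.72877565e-03, -9.99998502e-01]]), 'force': array([-0.1749426 ,  0.82737406,  0.23160144]), 'torque': array([0.03926678, 0.05340603, 0.00731662]), 'opening': 0.08506589441623748}
scene [[506.85828078   0.         279.50986602]
 [  0.         506.85828078 206.97720983]
 [  0.           0.           1.        ]] [[-0.36674358  0.9302515   0.01145821  0.21860901]
 [ 0.65430309  0.26666973 -0.70765438 -0.26325672]
 [-0.66135211 -0.25203055 -0.70646584  1.82616132]
 [ 0.          0.          0.          1.        ]]
top [[513.69628868   0.         271.36076738]
 [  0.         513.69628868 206.65096582]
 [  0.           0.           1.        ]] [[ 2.61448022e-02 -9.99657968e-01  6.30270026e-04 -5.34475932e-02]
 [-9.92607243e-01 -2.60351406e-02 -1.18545488e-01  5.38356710e-01]
 [ 1.18521351e-01  2.47373775e-03 -9.92948423e-01  1.33063146e+00]
 [ 0.00000000e+00  0.00000000e+00  0.00000000e+00  1.00000000e+00]]
```

View pics/scene0.png

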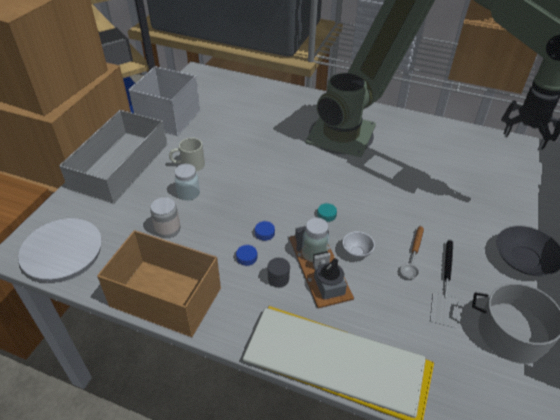

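View pics/top0.png

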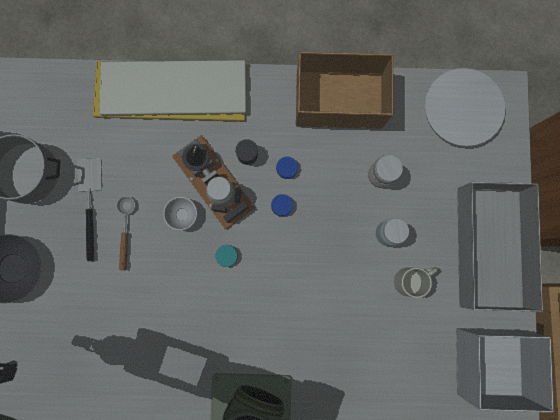

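The clamp is on the wooden base. The knob is at about top px (198,155) and the capped jar at (220,189). Other things that could be taken for the cap: blue discs at (288,168) and (283,205), a teal disc at (227,256), and lidded jars at (388,169) and (396,232). Only the jar at (220,189) stands in the clamp beside the knob, with an aluminium cap, so that is the one meant. I'll confirm it in an enlarged crop.

Run:
```python
from h import *
d=dict(np.load('pics/top0.npz'));P=cloud(d)
c=d['pixels'][120:245,155:310];c=cv2.resize(c,None,fx=5,fy=4.8,interpolation=cv2.INTER_CUBIC);c=np.clip(c*1.6,0,255).astype(np.uint8)
cv2.imwrite('pics/crop0.png',c[...,::-1])
R=P[120:245,155:310].reshape(-1,3)
def fit(lo,hi,cx,cy,r):
    m=(R[:,2]>lo)&(R[:,2]<hi)&(np.hypot(R[:,0]-cx,R[:,1]-cy)<r); return R[m]
print(P[189,220],P[155,198])
for name,(v,u) in dict(cap=(189,220),knob=(155,198)).items():
    q=P[v,u]
    for lo,hi in((.05,.085),(.085,.11),(.11,.14)):
        s=fit(lo,hi,q[0],q[1],.05)
        if len(s)>5:
            xy=s[:,:2].astype(np.float32);(c,r)=cv2.minEnclosingCircle(xy);print(name,lo,hi,len(s),s.mean(0),c,r,cv2.minAreaRect(xy*1000), np.percentile(s[:,2],[5,50,95]))
```

```text
[0.56889784 0.08872404 0.12707946] [0.66508563 0.15504971 0.07284171]
cap 0.05 0.085 289 [0.55420099 0.0790314  0.06935586] (0.5689818263053894, 0.08937984704971313) 0.04980871453881264 ((568.6189575195312, 89.33900451660156), (89.0813217163086, 91.22026062011719), 82.36810302734375) [0.05422678 0.06803875 0.08394618]
cap 0.085 0.11 87 [0.55669161 0.08374197 0.09089807] (0.571368932723999, 0.09277591854333878) 0.03389503061771393 ((563.642333984375, 89.07429504394531), (45.89802169799805, 66.15047454833984), 29.956829071044922) [0.08519249 0.08860808 0.10634223]
cap 0.11 0.14 442 [0.57139095 0.09260976 0.12337219] (0.5722869634628296, 0.09334991872310638) 0.029741225764155388 ((571.3047485351562, 93.05020141601562), (57.147010803222656, 57.04180145263672), 3.213252067565918) [0.1178762  0.12367368 0.12780924]
knob 0.05 0.085 591 [0.66082892 0.16163782 0.06404331] (0.6648688316345215, 0.15464290976524353) 0.04923730716109276 ((659.3422241210938, 160.16073608398438), (94.78581237792969, 69.0904769897461), 45.943084716796875) [0.05366624 0.06347335 0.07432257]
knob 0.085 0.11 117 [0.66158691 0.16304024 0.09920407] (0.6624540090560913, 0.1645786464214325) 0.0227451641112566 ((662.087158203125, 164.023681640625), (15.148486137390137, 44.89509963989258), 73.65879821777344) [0.08991719 0.09990837 0.10485688]
```

View pics/crop0.png

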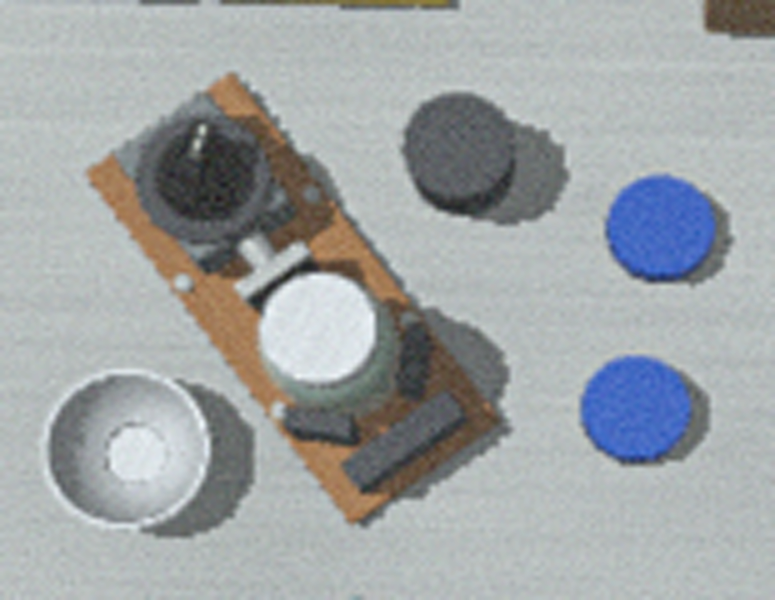

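The crop shows the jar with the plain aluminium cap (crop px 318,327) standing in the V block, next to the black knob (crop 200,165). That is the target. Cap and knob axes measure 0.115 m apart, which matches the description. I'm moving above the knob now.

Emit:
jog_arm:
  steps:
    - {"translation": [-300, -114, 10], "dr": [0, 0, 0], "fingers": 0.3}
    - {"translation": [-300, -114, 10], "dr": [0, 0, 0], "fingers": 0.3}
    - {"translation": [-300, -114, 10], "dr": [0, 0, 0], "fingers": 0.3}
    - {"translation": [-300, -114, 10], "dr": [0, 0, 0], "fingers": 0.3}
    - {"translation": [-300, -114, 10], "dr": [0, 0, 0], "fingers": 0.3}
    - {"translation": [-584, -222, 10], "dr": [0, 0, -0.1], "fingers": 0.3}
    - {"translation": [-584, -222, 10], "dr": [0, 0, -0.1], "fingers": 0.3}
    - {"translation": [-584, -222, 10], "dr": [0, 0, -0.1], "fingers": 0.3}

```text
clock: 1.1
eef_pos: [0.565, 0.2402, 0.221]
orientation: [[-0.959, 0.282, -0.001], [0.282, 0.959, 0.0], [0.001, -0.0, -1.0]]
force: [0.8, 1.8, 0.3]
opening: 0.0597
```

Emit:
jog_arm:
  steps:
    - {"translation": [-114, -45, 0], "dr": [0, 0, 0], "fingers": 0.3}
    - {"translation": [-114, -45, 0], "dr": [0, 0, 0], "fingers": 0.3}
    - {"translation": [-114, -45, 0], "dr": [0, 0, 0], "fingers": 0.3}
    - {"translation": [-114, -45, 0], "dr": [0, 0, 0], "fingers": 0.3}

```text
clock: 1.6
eef_pos: [0.6599, 0.1664, 0.2206]
orientation: [[-0.959, 0.282, -0.002], [0.282, 0.959, 0.0], [0.002, -0.0, -1.0]]
force: [-0.0, 0.3, 0.6]
opening: 0.0595
```

Run:
```python
from h import *
ob=get_obs();d=snap('wrist','w1');print(ob['q'],ob['eef_pos'],ob['opening'])
T=np.eye(4);T[:3,:3]=ob['orientation'];T[:3,3]=ob['eef_pos']
d['camera_from_world']=np.linalg.inv(T@d['tool_from_camera'])
P=cloud(d)
print(d['tool_from_camera'])
R=P.reshape(-1,3)
m=(R[:,2]>.092)&(R[:,2]<.106)&(np.hypot(R[:,0]-.662,R[:,1]-.164)<.035);s=R[m]
print(len(s),s.mean(0) if len(s) else 0)
if len(s): print(cv2.minAreaRect((s[:,:2]*1000).astype(np.float32)))
m=(R[:,2]>.118)&(R[:,2]<.130)&(np.hypot(R[:,0]-.571,R[:,1]-.093)<.045);s=R[m];print(len(s),cv2.minEnclosingCircle(s[:,:2].astype(np.float32)) if len(s) else 0)
```

```text
[ 2.29750193e-01  4.95723288e-01  1.31103131e+00  6.70984287e-04
  1.33677441e+00 -1.05480469e+00] [0.6598922  0.1663592  0.22057685] 0.05952573050191981
[[-6.29483112e-04 -9.60937626e-01 -2.76764309e-01  7.11081176e-02]
 [ 9.99999526e-01 -3.99407097e-04 -8.87677703e-04 -9.52949127e-05]
 [ 7.42461276e-04 -2.76764736e-01  9.60937422e-01 -1.41752818e-01]
 [ 0.00000000e+00  0.00000000e+00  0.00000000e+00  1.00000000e+00]]
1055 [0.66018995 0.16392607 0.10045642]
((661.418212890625, 163.31568908691406), (13.738849639892578, 45.076934814453125), 73.78627014160156)
6575 ((0.5714266896247864, 0.0932861715555191), 0.029834259301424026)
```

View pics/w1.png

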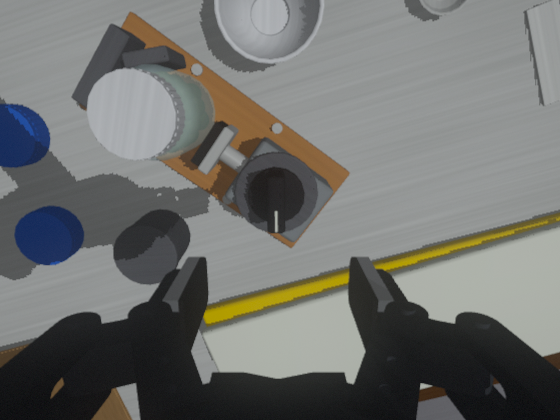

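The wrist view shows the knob bar at px (276,190), upright in the image and so in line with the tool's x axis. Fused fixes: knob (0.661,0.163), cap (0.571,0.093). I'm descending and gripping the knob.

Emit:
jog_arm:
  steps:
    - {"translation": [-2.3, -2.5, 50], "dr": [0, 0, 0], "fingers": 0.4}
    - {"translation": [-2.3, -2.5, 90], "dr": [0, 0, 0], "fingers": 0.4}
    - {"translation": [-2.3, -2.5, 120], "dr": [0, 0, 0], "fingers": 0.4}
    - {"translation": [-2.3, -2.5, 135], "dr": [0, 0, 0], "fingers": 0.4}
    - {"translation": [-2.3, -2.5, 144], "dr": [0, 0, 0], "fingers": 0.4}
    - {"translation": [-2.3, -2.5, 144], "dr": [0, 0, 0], "fingers": 0.4}

```text
clock: 2.4
eef_pos: [0.662, 0.1638, 0.0779]
orientation: [[-0.96, 0.281, 0.001], [0.281, 0.96, 0.0], [-0.0, 0.0, -1.0]]
force: [-0.6, -0.4, -0.2]
opening: 0.0508
```

Emit:
jog_arm:
  steps:
    - {"translation": [0, 0, 0], "dr": [0, 0, 0], "fingers": 1}
    - {"translation": [0, 0, 0], "dr": [0, 0, 0], "fingers": 1}
    - {"translation": [0, 0, 0], "dr": [0, 0, 0], "fingers": 1}
    - {"translation": [0, 0, 0], "dr": [0, 0, 0], "fingers": 1}
    - {"translation": [0, 0, 0], "dr": [0, 0, 0], "fingers": 1}
    - {"translation": [0, 0, 0], "dr": [0, 0, 0], "fingers": 1}
  squeeze: 60

```text
clock: 3.15
eef_pos: [0.6626, 0.1637, 0.0786]
orientation: [[-0.959, 0.282, 0.002], [0.282, 0.959, 0.001], [-0.002, 0.002, -1.0]]
force: [-0.4, 1.2, 4.9]
opening: 0.0131
```

Emit:
jog_arm:
  steps:
    - {"translation": [0, 0, 0], "dr": [0, 0, 1], "fingers": 1}
    - {"translation": [0, 0, 0], "dr": [0, 0, 2], "fingers": 1}
    - {"translation": [0, 0, 0], "dr": [0, 0, 3], "fingers": 1}
    - {"translation": [0, 0, 0], "dr": [0, 0, 4], "fingers": 1}
    - {"translation": [0, 0, 0], "dr": [0, 0, 5], "fingers": 1}
    - {"translation": [0, 0, 0], "dr": [0, 0, 6], "fingers": 1}
    - {"translation": [0, 0, 0], "dr": [0, 0, 6], "fingers": 1}

```text
clock: 4.03
eef_pos: [0.6629, 0.1642, 0.0787]
orientation: [[-0.431, 0.902, 0.003], [0.902, 0.431, 0.002], [0.0, 0.003, -1.0]]
force: [0.7, 2.6, 5.2]
opening: 0.0127
```

Run:
```python
from h import *
ob=get_obs();print(ob['q'],ob['force'],ob['torque'],ob['joint_efforts'])
```

```text
[ 2.25433061e-01  6.00163910e-01  1.49825669e+00  1.15549883e-03
  1.03997242e+00 -2.21118036e-01] [0.70322913 2.59077626 5.18997236] [ 0.28700687  0.00187781 -0.11108303] [ -1.32100146 -50.05115747 -18.79556894  -0.61113993   0.17980382
   0.0528543 ]
```

Emit:
jog_arm:
  steps:
    - {"translation": [0, 0, 0], "dr": [0, 0, 0.7], "fingers": 1}
    - {"translation": [0, 0, 0], "dr": [0, 0, 1.4], "fingers": 1}
    - {"translation": [0, 0, 0], "dr": [0, 0, 2.1], "fingers": 1}
    - {"translation": [0, 0, 0], "dr": [0, 0, 2.1], "fingers": 1}

```text
clock: 4.53
eef_pos: [0.6631, 0.1642, 0.0787]
orientation: [[-0.154, 0.988, 0.003], [0.988, 0.154, 0.002], [0.001, 0.004, -1.0]]
force: [0.6, 1.9, 4.5]
opening: 0.0125
```

Run:
```python
from h import *
ob=get_obs();print(ob['q'],ob['force'],ob['torque'],ob['joint_efforts'])
d=snap('wrist','w2')
```

```text
[2.25407963e-01 6.00205175e-01 1.49811118e+00 1.19387690e-03
 1.03964311e+00 7.05773716e-02] [0.60671574 1.90275205 4.45397171] [ 0.43323165 -0.07458758 -0.11112858] [-1.55073322e+00 -4.97915590e+01 -1.83198506e+01 -6.92313965e-01
  3.74790430e-01  3.88754485e-02]
```

View pics/w2.png

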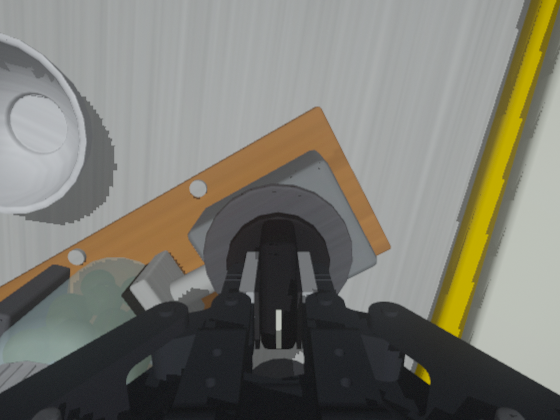

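The wrist view shows the bar (px 280,285) held straight between the fingers and turning with them. I've turned 1.13 rad so far with no stop yet, so I'll carry on in small steps.

Emit:
jog_arm:
  steps:
    - {"translation": [0, 0, 0], "dr": [0, 0, 0.6], "fingers": 1}
    - {"translation": [0, 0, 0], "dr": [0, 0, 1.2], "fingers": 1}
    - {"translation": [0, 0, 0], "dr": [0, 0, 1.2], "fingers": 1}

```text
clock: 4.95
eef_pos: [0.6632, 0.1642, 0.0787]
orientation: [[0.013, 1.0, 0.004], [1.0, -0.013, 0.002], [0.002, 0.004, -1.0]]
force: [0.9, 2.5, 5.4]
opening: 0.0125
```

Run:
```python
from h import *
ob=get_obs();print(ob['q'],ob['force'],ob['torque'],ob['joint_efforts'])
```

```text
[2.25422371e-01 6.00267361e-01 1.49803050e+00 1.17077009e-03
 1.03944647e+00 2.37848615e-01] [0.8892289  2.46328073 5.38481516] [ 0.44433601 -0.07317258 -0.05804551] [-1.55137349e+00 -4.98977494e+01 -1.82393253e+01 -6.76758103e-01
  4.47455412e-01  1.40260532e-02]
```

Emit:
jog_arm:
  steps:
    - {"translation": [0, 0, 0], "dr": [0, 0, 0.5], "fingers": 1}
    - {"translation": [0, 0, 0], "dr": [0, 0, 1.0], "fingers": 1}
    - {"translation": [0, 0, 0], "dr": [0, 0, 1.5], "fingers": 1}
    - {"translation": [0, 0, 0], "dr": [0, 0, 1.5], "fingers": 1}

```text
clock: 5.45
eef_pos: [0.6633, 0.1642, 0.0787]
orientation: [[0.215, 0.977, 0.004], [0.977, -0.215, 0.001], [0.001, 0.004, -1.0]]
force: [1.3, 3.7, 6.0]
opening: 0.013
```

Run:
```python
from h import *
ob=get_obs();print(ob['q'],ob['force'],ob['torque'],ob['joint_efforts'])
```

```text
[ 2.25977103e-01  6.00285000e-01  1.49795235e+00 -4.71067502e-04
  1.03925381e+00  4.43150577e-01] [1.27360549 3.72180061 6.00847962] [ 0.49220039 -0.16672635  1.47518263] [-3.41158099e+00 -4.99032497e+01 -1.81412601e+01 -1.89632090e-02
  5.26187494e-01  1.55918442e+00]
```

Torque jumped to 1.5 N m after 1.50 rad of turning, so this is the end stop. I'm releasing, rising, and checking the bar's angle, the pad and the cap.

Emit:
jog_arm:
  steps:
    - {"translation": [0, 0, 0], "dr": [0, 0, 0], "fingers": 1}
    - {"translation": [0, 0, 0], "dr": [0, 0, 0], "fingers": 0.4}
    - {"translation": [0, 0, 0], "dr": [0, 0, 0], "fingers": 0.3}
    - {"translation": [0, 0, 0], "dr": [0, 0, 0], "fingers": 0.3}
    - {"translation": [0, 0, -50], "dr": [0, 0, 0], "fingers": 0.2}
    - {"translation": [0, 0, -110], "dr": [0, 0, 0], "fingers": 0}
    - {"translation": [0, 0, -142], "dr": [0, 0, 0], "fingers": 0}
    - {"translation": [0, 0, -142], "dr": [0, 0, 0], "fingers": 0}

```text
clock: 6.45
eef_pos: [0.6633, 0.1635, 0.2228]
orientation: [[0.221, 0.975, 0.006], [0.975, -0.221, 0.002], [0.003, 0.006, -1.0]]
force: [0.7, -1.0, -1.0]
opening: 0.0852
```

```bash
cat >> h.py <<'E'
def wcloud(f):
    ob=get_obs();d=snap('wrist',f)
    T=np.eye(4);T[:3,:3]=ob['orientation'];T[:3,3]=ob['eef_pos']
    d['camera_from_world']=np.linalg.inv(T@d['tool_from_camera'])
    return ob,d,cloud(d)
def report(R):
    R=R.reshape(-1,3)
    m=(R[:,2]>.092)&(R[:,2]<.106)&(np.hypot(R[:,0]-.6617,R[:,1]-.1637)<.030);s=R[m]
    if len(s): print('knob',len(s),cv2.minAreaRect((s[:,:2]*1000).astype(np.float32)))
    m=(R[:,2]>.118)&(R[:,2]<.130)&(np.hypot(R[:,0]-.571,R[:,1]-.093)<.045);s=R[m]
    if len(s): print('cap',len(s),cv2.minEnclosingCircle(s[:,:2].astype(np.float32)),np.median(s[:,2]))
E
python3 - <<'E'
from h import *
ob,d,P=wcloud('w3');print(ob['q'],ob['eef_pos'],ob['orientation'][:,1]);report(P)
report(cloud(dict(np.load('pics/top0.npz'))))
t=snap('top','top1');report(cloud(t))
c=np.clip(cv2.resize(t['pixels'][120:245,155:310],None,fx=5,fy=4.8,interpolation=cv2.INTER_CUBIC)*1.6,0,255);cv2.imwrite('pics/crop1.png',c[...,::-1])
E
```

```text
[2.24790027e-01 4.94476773e-01 1.30772364e+00 6.49338524e-05
 1.33291465e+00 4.48013257e-01] [0.66326659 0.16347623 0.22275426] [ 0.97516733 -0.22139312  0.00581089]
knob 1053 ((662.2320556640625, 164.4004669189453), (45.058109283447266, 13.990537643432617), 80.50631713867188)
cap 3021 ((0.5707679986953735, 0.09331672638654709), 0.02975398115813732) 0.1233292320465075
knob 101 ((662.1168823242188, 164.09043884277344), (15.022326469421387, 44.912010192871094), 73.8799819946289)
cap 416 ((0.5724058151245117, 0.09332606941461563), 0.029679525643587112) 0.1238079846651563
knob 13 ((660.2036743164062, 143.5249786376953), (10.464395523071289, 4.771218299865723), 5.3616743087768555)
cap 420 ((0.5714621543884277, 0.09253422915935516), 0.029393423348665237) 0.12348016204458989[ WARN:0@2.080] global loadsave.cpp:1063 imwrite_ Unsupported depth image for selected encoder is fallbacked to CV_8U.
```

View pics/w3.png

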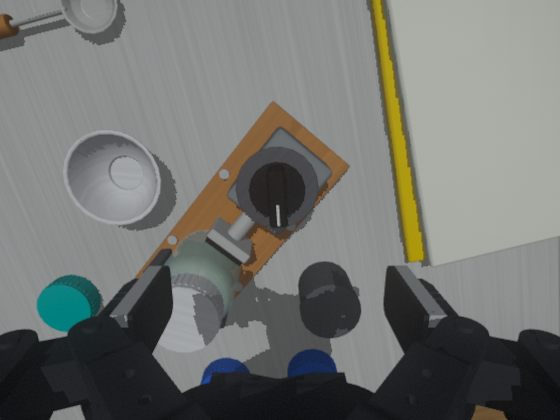

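The bar now lies at 80.5°, exactly 2.40 rad from the clamp's axis (it lay at 0.95 at the start), so the knob is at its stop. The pad plate touches the jar (px 230,240). The cap sits at (0.571,0.093). I'm moving over the cap.

Emit:
jog_arm:
  steps:
    - {"translation": [-45, -37, 0], "dr": [0, 0, 0], "fingers": 0}
    - {"translation": [-89.4, -74.6, 0], "dr": [0, 0, 0], "fingers": 0}
    - {"translation": [-89.4, -74.6, 0], "dr": [0, 0, 0], "fingers": 0}
    - {"translation": [-89.4, -74.6, 40], "dr": [0, 0, 0], "fingers": 0}
    - {"translation": [-89.4, -74.6, 60], "dr": [0, 0, 0], "fingers": 0}
    - {"translation": [-89.4, -74.6, 60], "dr": [0, 0, 0], "fingers": 0}

```text
clock: 7.3
eef_pos: [0.5683, 0.0928, 0.1564]
orientation: [[0.221, 0.975, -0.006], [0.975, -0.221, -0.001], [-0.002, -0.006, -1.0]]
force: [0.8, 0.4, -0.3]
opening: 0.0857
```

Run:
```python
from h import *
ob,d,P=wcloud('w4');print(ob['q'],ob['eef_pos'],ob['orientation']);report(P)
s=snap('scene','s4');c=cv2.resize(s['pixels'][180:320,260:400],None,fx=4,fy=4);cv2.imwrite('pics/s4c.png',np.clip(c*1.3,0,255).astype(np.uint8)[...,::-1])
```

```text
[1.41745698e-01 3.80058133e-01 1.67154246e+00 2.76804183e-04
 1.09607998e+00 3.64450464e-01] [0.56826283 0.0927883  0.15637464] [[ 2.20986641e-01  9.75257997e-01 -6.06159076e-03]
 [ 9.75274904e-01 -2.20994303e-01 -6.16315393e-04]
 [-1.94064354e-03 -5.77551988e-03 -9.99981438e-01]]
knob 2860 ((662.0652465820312, 163.83975219726562), (45.581565856933594, 14.987458229064941), 80.6616439819336)
cap 9066 ((0.5705950856208801, 0.0928947776556015), 0.029711352661252022) 0.12326312384070347
```

View pics/w4.png

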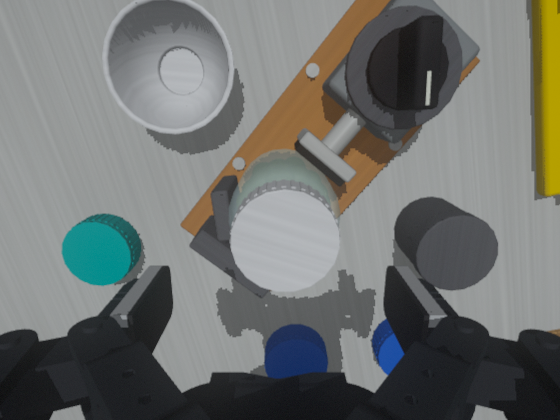

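View pics/s4c.png

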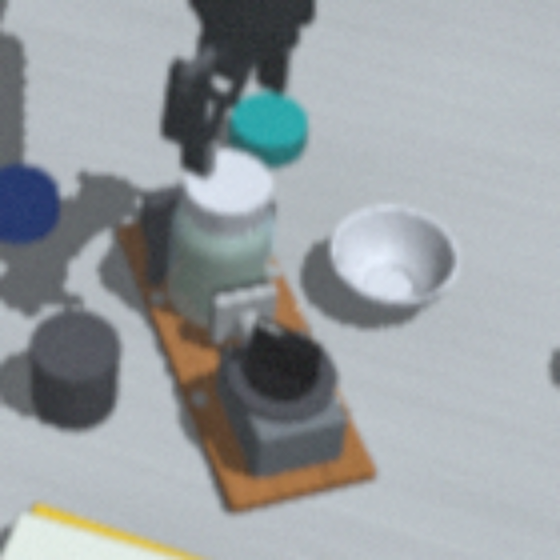

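Pictures: the cap (wrist px 285,236) sits between the open fingers, and the pad is on the jar. The cap fix is (0.5706,0.0929), so I'm shifting 2 mm and descending.

Emit:
jog_arm:
  steps:
    - {"translation": [0.5, 2.2, 25], "dr": [0, 0, 0], "fingers": 0}
    - {"translation": [0.5, 2.2, 45], "dr": [0, 0, 0], "fingers": 0}
    - {"translation": [0.5, 2.2, 60], "dr": [0, 0, 0], "fingers": 0}
    - {"translation": [0.5, 2.2, 67], "dr": [0, 0, 0], "fingers": 0}
    - {"translation": [0.5, 2.2, 67], "dr": [0, 0, 0], "fingers": 0}
    - {"translation": [0.5, 2.2, 67], "dr": [0, 0, 0], "fingers": 0}

```text
clock: 8.15
eef_pos: [0.5723, 0.0928, 0.0932]
orientation: [[0.221, 0.975, 0.002], [0.975, -0.221, 0.0], [0.001, 0.001, -1.0]]
force: [0.7, -0.7, 0.5]
opening: 0.085
```

Emit:
jog_arm:
  steps:
    - {"translation": [-0.3, -1.5, 2], "dr": [0, 0, 0], "fingers": 0}
    - {"translation": [-0.3, -1.5, 3], "dr": [0, 0, 0], "fingers": 0}
    - {"translation": [-0.3, -1.5, 3], "dr": [0, 0, 0], "fingers": 0}

```text
clock: 8.52
eef_pos: [0.5701, 0.0927, 0.0894]
orientation: [[0.221, 0.975, 0.0], [0.975, -0.221, 0.0], [0.0, 0.0, -1.0]]
force: [0.1, -0.8, 0.2]
opening: 0.0854
```

Run:
```python
from h import *
ob,d,P=wcloud('w5');print(ob['q'],ob['eef_pos'],ob['force']);report(P)
```

```text
[1.41227398e-01 4.46589777e-01 1.75506122e+00 1.24627189e-04
 9.39848685e-01 3.64177248e-01] [0.57012418 0.09270477 0.08944848] [ 0.10608113 -0.80623476  0.24371087]
knob 5671 ((660.9763793945312, 160.08070373535156), (37.932029724121094, 14.90343189239502), 79.96788024902344)
cap 20888 ((0.5710280537605286, 0.09416906535625458), 0.045041561126708984) 0.12328866002724378
```

View pics/w5.png

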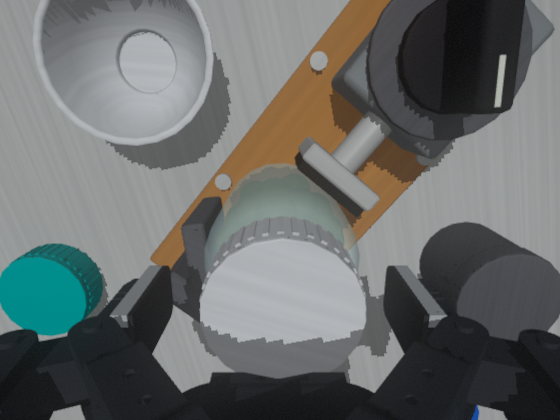

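The cap (px 283,300) is centred between the open fingers, at the right height. I'm closing on it with 70 N.

Emit:
jog_arm:
  steps:
    - {"translation": [0, 0, 0], "dr": [0, 0, 0], "fingers": 0.25}
    - {"translation": [0, 0, 0], "dr": [0, 0, 0], "fingers": 0.4}
    - {"translation": [0, 0, 0], "dr": [0, 0, 0], "fingers": 1}
    - {"translation": [0, 0, 0], "dr": [0, 0, 0], "fingers": 1}
    - {"translation": [0, 0, 0], "dr": [0, 0, 0], "fingers": 1}
  squeeze: 70

```text
clock: 9.2
eef_pos: [0.5716, 0.0925, 0.0903]
orientation: [[0.221, 0.975, 0.004], [0.975, -0.221, -0.0], [0.001, 0.003, -1.0]]
force: [4.6, -2.7, 5.6]
opening: 0.0565
```

Run:
```python
from h import *
ob,d,P=wcloud('w6');print(ob['q'],ob['eef_pos'],ob['force'],ob['torque'],ob['opening'])
```

```text
[ 1.40899214e-01  4.46144209e-01  1.75334689e+00 -7.63859546e-04
  9.38618014e-01  3.64171566e-01] [0.57158845 0.09249057 0.09026014] [ 4.59052371 -2.6664929   5.62408585] [-0.44947394 -0.83378372 -0.00519332] 0.05651606271124803
```

View pics/w6.png

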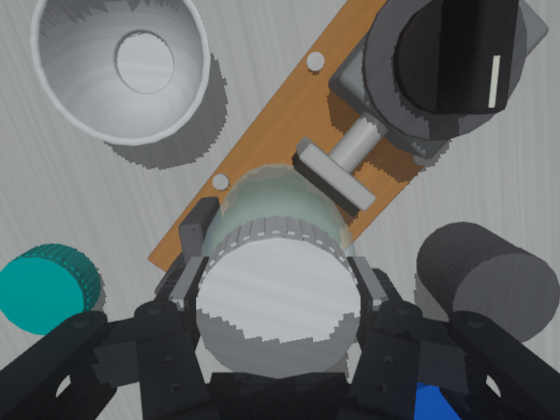

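Emit:
jog_arm:
  steps:
    - {"translation": [0, 0, 0], "dr": [0, 0, -0.5], "fingers": 1}
    - {"translation": [0, 0, 0], "dr": [0, 0, -1], "fingers": 1}
    - {"translation": [0, 0, 0], "dr": [0, 0, -1.5], "fingers": 1}
    - {"translation": [0, 0, 0], "dr": [0, 0, -2], "fingers": 1}

```text
clock: 9.75
eef_pos: [0.5703, 0.0928, 0.0902]
orientation: [[-0.058, 0.998, 0.001], [0.998, 0.058, 0.001], [0.0, 0.001, -1.0]]
force: [0.9, -1.7, 7.5]
opening: 0.0568
```

Run:
```python
from h import *
ob,d,P=wcloud('w7');print(ob['q'],ob['eef_pos'],ob['force'],ob['torque'],ob['opening'])
```

```text
[1.41153127e-01 4.45753608e-01 1.75431487e+00 5.39508293e-04
 9.40912570e-01 8.29804091e-02] [0.57025439 0.09278776 0.09017181] [ 0.90294643 -1.73392974  7.47356889] [-0.28655191 -0.35785189 -0.1149974 ] 0.05681607279067103
```

View pics/w7.png

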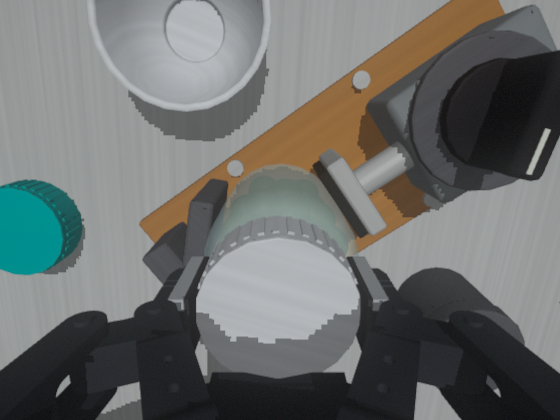

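Emit:
jog_arm:
  steps:
    - {"translation": [0, 0, 0], "dr": [0, 0, -0.7], "fingers": 1}
    - {"translation": [0, 0, 0], "dr": [0, 0, -1.4], "fingers": 1}
    - {"translation": [0, 0, 0], "dr": [0, 0, -2.1], "fingers": 1}
    - {"translation": [0, 0, 0], "dr": [0, 0, -2.8], "fingers": 1}

```text
clock: 10.3
eef_pos: [0.57, 0.0928, 0.0902]
orientation: [[-0.435, 0.901, -0.0], [0.901, 0.435, 0.001], [0.001, 0.0, -1.0]]
force: [0.3, -2.6, 8.5]
opening: 0.0568
```

Run:
```python
from h import *
ob,d,P=wcloud('w8');print(ob['q'],ob['eef_pos'],ob['force'],ob['torque'],ob['opening'])
c=np.hstack([dict(np.load(f'pics/{f}.npz'))['pixels'][140:400,170:390] for f in('w6','w7','w8')]);cv2.imwrite('pics/cmp8.png',c[...,::-1])
```

```text
[ 1.41184568e-01  4.45556713e-01  1.75455344e+00  7.57768701e-04
  9.41432180e-01 -3.08897802e-01] [0.56995164 0.09281985 0.09020857] [ 0.29804836 -2.56929453  8.49754533] [-0.13461659 -0.2521761  -0.07565436] 0.056816415287987074
```

View pics/cmp8.png

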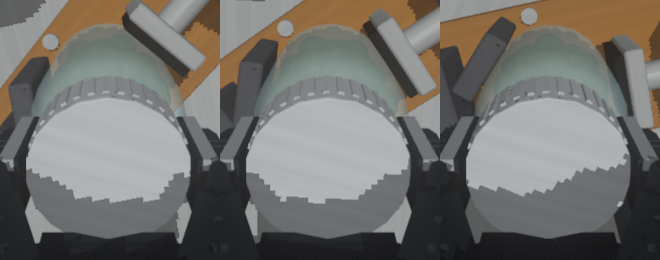

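The cap's ribs keep their place relative to the fingers, so the cap is turning with them. Turned 0.67 rad so far. I'm continuing to about 1.5 rad.

Emit:
jog_arm:
  steps:
    - {"translation": [0, 0, 0], "dr": [0, 0, -0.8], "fingers": 1}
    - {"translation": [0, 0, 0], "dr": [0, 0, -1.6], "fingers": 1}
    - {"translation": [0, 0, 0], "dr": [0, 0, -2.4], "fingers": 1}
    - {"translation": [0, 0, 0], "dr": [0, 0, -3.2], "fingers": 1}
    - {"translation": [0, 0, 0], "dr": [0, 0, -4.0], "fingers": 1}
    - {"translation": [0, 0, 0], "dr": [0, 0, -4.8], "fingers": 1}
    - {"translation": [0, 0, 0], "dr": [0, 0, -5.6], "fingers": 1}
    - {"translation": [0, 0, 0], "dr": [0, 0, -6.3], "fingers": 1}

```text
clock: 11.35
eef_pos: [0.5707, 0.0932, 0.091]
orientation: [[-0.971, 0.239, 0.002], [0.239, 0.971, 0.001], [-0.002, 0.002, -1.0]]
force: [1.7, -0.8, 10.4]
opening: 0.0571
```

Run:
```python
from h import *
ob,d,P=wcloud('w9');print(ob['q'],ob['eef_pos'],ob['force'],ob['torque'],ob['opening'])
```

```text
[ 1.41430636e-01  4.44912741e-01  1.75334309e+00  1.39548901e-03
  9.41259199e-01 -1.18883694e+00] [0.57069154 0.0932344  0.09097161] [ 1.68917039 -0.81689836 10.44018309] [ 0.05344083 -0.15831497 -0.02553105] 0.05710615104970745
```

View pics/w9.png

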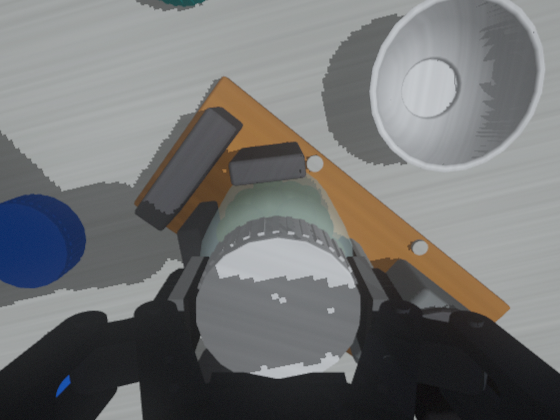

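Turned 1.55 rad, and the tool has risen 0.8 mm with about 10 N upward, so the plug is pushing the freed cap up. I'll try a gentle lift.

Emit:
jog_arm:
  steps:
    - {"translation": [0, 0, -1], "dr": [0, 0, 0], "fingers": 1}
    - {"translation": [0, 0, -2], "dr": [0, 0, 0], "fingers": 1}
    - {"translation": [0, 0, -3.5], "dr": [0, 0, 0], "fingers": 1}
    - {"translation": [0, 0, -5], "dr": [0, 0, 0], "fingers": 1}
    - {"translation": [0, 0, -5], "dr": [0, 0, 0], "fingers": 1}

```text
clock: 12.02
eef_pos: [0.5698, 0.0926, 0.0938]
orientation: [[-0.97, 0.242, -0.001], [0.242, 0.97, -0.0], [0.001, -0.0, -1.0]]
force: [3.0, -0.9, -2.2]
opening: 0.0569
```

Run:
```python
from h import *
ob=get_obs();print(ob['eef_pos'],ob['force'],ob['torque'],ob['opening'])
```

```text
[0.56975997 0.09257747 0.09381547] [ 3.04729817 -0.87766071 -2.24436247] [-0.16543909 -0.50672303  0.05198706] 0.05685443929741993
```

Emit:
jog_arm:
  steps:
    - {"translation": [0, 0, -2], "dr": [0, 0, 0], "fingers": 1}
    - {"translation": [0, 0, -4], "dr": [0, 0, 0], "fingers": 1}
    - {"translation": [0, 0, -6], "dr": [0, 0, 0], "fingers": 1}
    - {"translation": [0, 0, -6], "dr": [0, 0, 0], "fingers": 1}

```text
clock: 12.52
eef_pos: [0.5698, 0.0926, 0.1007]
orientation: [[-0.97, 0.242, -0.001], [0.242, 0.97, -0.0], [0.0, -0.0, -1.0]]
force: [2.4, -1.9, 0.1]
opening: 0.0568
```

Run:
```python
from h import *
ob,d,P=wcloud('w10');print(ob['eef_pos'],ob['force'],ob['torque'],ob['opening'])
```

```text
[0.56984    0.09264234 0.10065996] [ 2.36748005 -1.93114352  0.14147834] [-0.30126654 -0.27619624  0.01624843] 0.05677788236925874
```

View pics/w10.png

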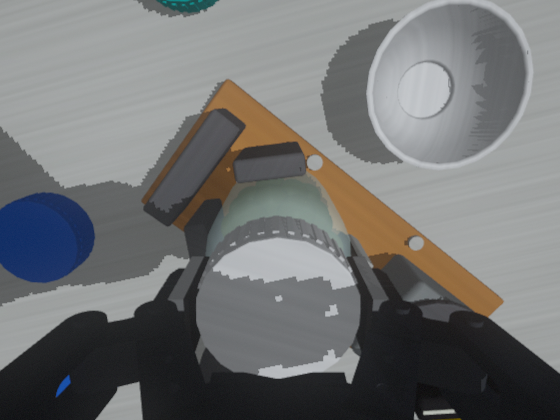

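At 10 mm up the force is about 0 and the jar hasn't moved. I'm lifting another 33 mm.

Emit:
jog_arm:
  steps:
    - {"translation": [0, 0, -6], "dr": [0, 0, 0], "fingers": 1}
    - {"translation": [0, 0, -12], "dr": [0, 0, 0], "fingers": 1}
    - {"translation": [0, 0, -18], "dr": [0, 0, 0], "fingers": 1}
    - {"translation": [0, 0, -24], "dr": [0, 0, 0], "fingers": 1}
    - {"translation": [0, 0, -29], "dr": [0, 0, 0], "fingers": 1}
    - {"translation": [0, 0, -32], "dr": [0, 0, 0], "fingers": 1}
    - {"translation": [0, 0, -33], "dr": [0, 0, 0], "fingers": 1}
    - {"translation": [0, 0, -33], "dr": [0, 0, 0], "fingers": 1}

```text
clock: 13.58
eef_pos: [0.5701, 0.0927, 0.1333]
orientation: [[-0.97, 0.242, -0.0], [0.242, 0.97, 0.0], [0.0, 0.0, -1.0]]
force: [-0.2, -0.4, 1.0]
opening: 0.0565
```

Run:
```python
from h import *
ob,d,P=wcloud('w11');print(ob['eef_pos'],ob['force'],ob['torque'],ob['opening'])
R=P[120:,190:370].reshape(-1,3);m=(R[:,2]>.145)&(R[:,2]<.18)&(np.hypot(R[:,0]-.57,R[:,1]-.0926)<.029);s=R[m];A=np.c_[s[:,:2]-s[:,:2].mean(0),np.ones(len(s))]
top=s[s[:,2]>np.percentile(s[:,2],30)];print(len(s),np.percentile(s[:,2],[5,50,95]))
t=snap('top','top11');s=snap('scene','s11')
c=lambda p:np.clip(cv2.resize(p,(400,400),interpolation=cv2.INTER_CUBIC)*1.3,0,255).astype(np.uint8)
cv2.imwrite('pics/end.png',np.hstack([c(s['pixels'][180:320,260:400]),c(t['pixels'][120:260,160:300])])[...,::-1])
for n in ('top',):
    a=np.load('pics/top0.npz')['pixels'].astype(int);b=t['pixels'].astype(int)
    for nm,(v,u) in dict(tin=(152,247),bowl=(214,182),jar2=(170,387),jar3=(232,396),mug=(282,417)).items():
        print(nm,np.abs(a[v-22:v+22,u-22:u+22]-b[v-22:v+22,u-22:u+22]).mean())
```

```text
[0.57007268 0.09269241 0.13333068] [-0.21694215 -0.40213773  0.98586961] [ 0.02226603  0.06290266 -0.05351676] 0.05652959013034303
18649 [0.16525495 0.16625101 0.16732456]
tin 15.18560606060606
bowl 27.604855371900825
jar2 11.12637741046832
jar3 11.09538567493113
mug 10.616907713498623
```

View pics/end.png

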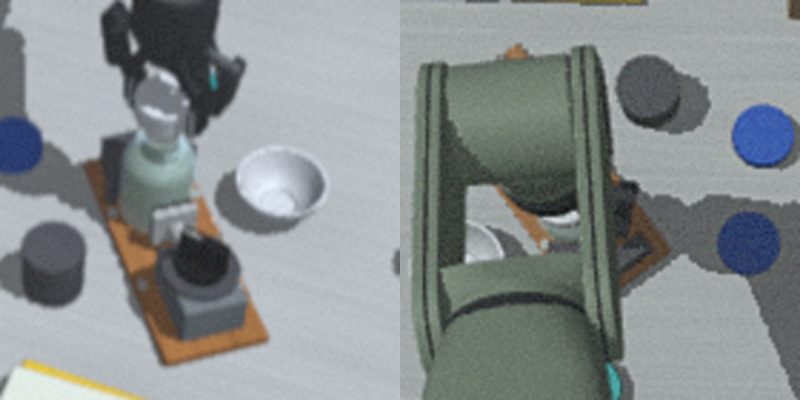

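View pics/w11.png

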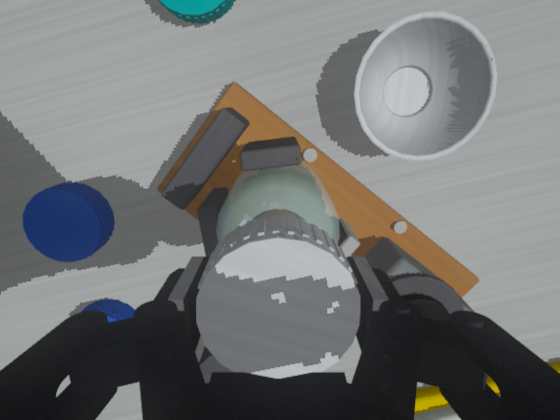

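The pictures show the cap in the fingers (left px 162,90) above the jar's open neck with its white plug (165,145). The jar is upright with the pad on it, and the bowl, tin and blue caps are where they were. The cap's top is level at z = 0.166, which puts the rim about 21 mm above the mouth. I'm handing in.

Run:
```python
from plant import *
print(close_job())
```

```text
the job is handed in; nothing more can be done
None
```

The jar is clamped and the cap is off. I handed the job in at about 13.7 s with the cap held level above the open jar; the hand-in reports no verdict.

- **Clamping:** I turned the knob 1.45 rad clockwise, until the torque jumped to about 1.5 N m. Afterwards the bar lay 2.40 rad from the clamp's axis, which matches the end stop, and the pad was on the jar.
- **Unscrewing:** I gripped the cap at 70 N and turned it 1.55 rad anticlockwise. The plug pushed it up as it came free, and I lifted it 43 mm straight up. The wrist force stayed near zero, so the jar was not lifted with it.
- **Last checks:**
  - The cap's top is level at z = 0.166 m, with its lower rim about 21 mm above the mouth.
  - The cap is about 1 mm from where I measured the jar's axis.
  - The fingers are closed on the cap at 56.5 mm.
  - The jar stands upright in the clamp.
- **Bystanders:** The tin and bowl look unmoved in the pictures. The mug, can and squat jar were never approached. My before/after picture difference said little about the bowl and tin, because the arm and its shadow covered part of that view.
- **Not measured:** I had no direct reading of the pad force; I inferred it from the knob being at its stop and the pad touching the jar.

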